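# Snap the retaining cap onto a file binder's post and tug-test it

## Task

Pick up the loose grey retaining cap, press it fully home onto the bare post of the file binder so that it snaps under the post's spring catches, then tug it straight up with a steady pull of about 12 N for about a second to confirm that it is retained. Let go, leaving the cap on its post; never pull harder than 20 N, do not lean hard on it when pressing, and leave the other things on the table where they are.

Things in the scene. Friction and masses are not known exactly. Their poses are not given: they have to be found in the camera images.
- cap: Loose grey plastic cap, 40 g, upright on the table: a round sleeve open at both ends. Flange at its foot 40 mm across, 4 mm thick; above it a hub 30 mm across (grip this), total height 44 mm. Bore 16 mm wide in the lowest 12 mm, 25 mm wide above; the step is the ledge the catches hold. Origin: centre of the underside; z up the bore.
- seat (a point): Point on the bare post's axis level with the binder's top board (50 mm above the table): the cap's origin belongs here when home. Axes as the binder's; the other post is 90 mm to -y. The steel post is 14 mm thick and rises 41 mm above this point, the last 10 mm tapering to a 6 mm nose. Pushing a cap down past the catches takes 5 to 15 N, then it meets the rigid board: push under 30 N.
- catches: Two spring catches in the bare post, on its +y and -y sides; origin at the seat. They stand out 11 mm from the axis, sloped above, flat below; undersides 15 to 20 mm over the board, set anew each time (the pose does not tell). The bore pushes them in; near the bottom they spring out over the ledge. From home a cap rises 3 to 8 mm freely, then its ledge meets them: stiff, and they do not let go.
- binder: File binder, fixed: 300 (x) by 230 (y) by 50 mm high, greyboard covers with leaves between. Two posts near its -x edge: the bare one (the task's) at (-122, 45) mm, the other at (-122, -45) mm, already carrying a fixed cap of the same kind (44 mm high). Origin: centre of the underside.
- stamp: Bystander: black and white self-inking stamp, 36 x 58 mm, 80 mm high, upright. Origin: centre of the underside.
- eraser: Bystander: eraser, 22 x 55 mm, 13 mm high. Origin: centre of the underside.
- cup: Bystander: red plastic cup, 88 mm across the mouth, 110 mm high. Origin: centre of the underside.
- tin: Bystander: flat metal tin with a phone on it, 100 x 170 mm, 37 mm high. Origin: centre of the underside.
There are look-alikes about, which are no part of the job. Of the things shaped like the cap, the grey one is meant.

How it is judged:
By the outcome, as a careful person would: the job done as asked, in the order asked, and still so for the second after the job is handed in, with the robot touching nothing.
It also fails if it takes over 72 s, if anything falls off the work surface, if the arm or the gripper's body presses on something with over 40 N, if the wrist force passes 120 N, or if a joint passes its speed limit or range.

## Robot

A 6-joint arm with a two-finger parallel gripper is mounted at the origin on the work surface. World frame = base frame: x ahead of the robot, y to its left, z up, the work surface at z = 0. Lengths are in mm, angles in rad, forces in N, time in s.
With the tool pointing down it reaches from about 250 to 800 mm from the base axis. Payload 3.9 kg.
Tool frame: the origin (TCP) lies on the centre line of the jaws, within the pads' length; the fingertips stand 17 mm ahead of it and the grasp point (between the pads) lies 2 mm behind it (tcp_to_tips is the distance from the TCP to the fingertips, in mm); z points along the fingers, x is the direction in which the jaws open and shut, and the axes are right-handed (so a half turn about z gives the same grasp; the last joint's range is limited). The gripper opens to 85 mm and grips with 20 to 120 N. Pads are 22 mm wide; open, the fingers measure 114 mm over their backs; the gripper's body (76 mm by 85 mm) begins 54 mm behind the grasp point. The pads swing forward as they close: fully open they stand 13 mm farther back than shut.
Start: joints at [1.114, 0.26, -0.138, 1.173, 0, 1.571], TCP at [231.56, 471.164, 248.304] pointing down, gripper open.
Joint ranges: [-2.78, 2.78], [-0.83, 1.72], [-1.28, 1.37], [-1.9, 2.12], [-1.57, 1.48], [-3.14, 3.14]. Speed limits (rad/s): [2.57, 2.57, 3.14, 3.14, 3.14, 3.14].

## Interface

Orientations are given as a 3x3 rotation matrix whose columns are the frame's x, y, z axes.
In Python, from rig import get_obs, snapshot, calibration, sign_off, tcp_to_tips gives the robot as it stands.
- The arm moves only by the tool play_rows, never from a script. Its argument "moves" is a list of rows, each a list of 7 numbers: the gripper's target within -1 to 1 (fully open at 1, half-way at 0, shut at -1), then the shift along the tool's x, y, z in mm, then the turn, a rotation vector about the tool's x, y, z in rad. A call has 1 to 10 rows; each row shifts and turns the commanded pose from where the row before left it, along the tool's axes as they then stand; what a row does not reach is not made up. A row lasts 1/12 s, in which the tool goes at most 41.7 mm and 7.16 degrees, less where a joint would pass 70% of its speed; a pose out of reach is approached as far as the arm can. A call is refused whole if a number of a shift passes 41.7 or a number of a turn 0.125, either way. A call with a gripper value outside its range is refused whole. The fingers move at their own pace and stop on an object; the grip force is fixed at half the most. Time passes only in rows, so rows that do not move let the fingers close. It gives the time, the measured TCP pose, the force and the opening at its end, in the units of the state.
- get_obs(): the state, without advancing time (a new reading comes with each control period).
- snapshot(name): name is "side" or "top" or "wrist"; returns the picture (384x512x3 uint8, red, green, blue); there is no depth.
- calibration(name): a dict with "mtx" (3x3 intrinsics, pixels), "position" and "orientation" of the camera in the world. Camera axes: x right, y down, z forward; pixel columns grow to the right and rows downward; lengths in mm; the calibration is good to about 2 mm. A picture is of the moment at which its call begins: read the wrist's pose just before it. calibration takes no time and is no camera call; for the wrist camera it gives the pose at the moment of the call.
- sign_off(): hands the job in, once; it reports no verdict.
The state is a dict: "time": time; "joints": joint angles; "joint_velocities": joint speeds; "effort": joint torques, N m; "ee_pos": TCP position; "orientation": TCP orientation; "ft_force": force on the tool from outside, world axes, zero at the start; "wrist_torque": the same for the moment, N m; "grip_width": finger opening in mm.
Only numpy, scipy, OpenCV 4.12 (cv2) and the standard library are available. Lean on these libraries where they do the work, as an engineer would, in place of code of your own. Each camera call takes 0.05 s, during which the arm holds its last target. There are 200 camera calls.

## Working session

There is one attempt and no reset: what is moved stays moved. The work goes in short steps, Python scripts to look and compute and a tool call to move; the robot and the scene stay as the last step left them, time stands still between calls to the robot, and variables do not carry over. Pictures are saved under pics/ and viewed, about 8 in all and at most 12, crops included, and the job is handed in when it is done.

Besides the shell and the picture viewer there is one more tool, called by a JSON object that holds its "fn" and its "kwargs", one argument or row to a line. play_rows: Moves the arm, as the interface text tells. Its arguments: {"type":"object","properties":{"moves":{"type":"array","items":{"type":"array","items":{"type":"number"}}}},"required":["moves"]}

```bash
mkdir -p pics; python3 - <<'E'
from rig import *
import cv2,numpy as np
a=snapshot("top");b=snapshot("side")
for n,i in(("top",a),("side",b)):
    cv2.imwrite(f"pics/{n}0.png",i[:,:,::-1]); c=calibration(n);print(n,c)
s=get_obs();print(s)
print(tcp_to_tips)
E
```

```text
top {'mtx': array([[444.35074276,   0.        , 259.23543391],
       [  0.        , 444.35074276, 191.59561098],
       [  0.        ,   0.        ,   1.        ]]), 'position': array([ 453.64131083,   20.7192851 , 1193.5937085 ]), 'orientation': array([[ 0.02789729, -0.99770757,  0.061655  ],
       [-0.9993859 , -0.02914619, -0.01945046],
       [ 0.02120288, -0.06107452, -0.99790798]])}
side {'mtx': array([[467.72691951,   0.        , 259.35226805],
       [  0.        , 467.72691951, 195.6356417 ],
       [  0.        ,   0.        ,   1.        ]]), 'position': array([ 175.49093457, 1014.58700963,  706.19526056]), 'orientation': array([[-0.9464666 , -0.1571129 ,  0.28198673],
       [-0.32276443,  0.47389423, -0.81929688],
       [-0.00490978, -0.86645242, -0.49923551]])}
{'time': 0.1, 'joints': array([ 1.11399920e+00,  2.60638309e-01, -1.39254982e-01,  1.17272612e+00,
        1.89609384e-05,  1.57078915e+00]), 'joint_velocities': array([ 0.00013102, -0.00227225,  0.00472949, -0.00054945, -0.00174399,
        0.00095569]), 'effort': array([ 1.19282984e-03, -4.06509912e+01,  2.54527187e+01,  1.01316333e-02,
        2.67286140e-05, -1.54920821e-05]), 'ee_pos': array([231.29492098, 470.63547112, 247.53200822]), 'orientation': array([[ 4.41068723e-01,  8.97472956e-01, -8.21135505e-04],
       [ 8.97471480e-01, -4.41069487e-01, -1.62780010e-03],
       [-1.82308439e-03, -1.89739841e-05, -9.99998338e-01]]), 'ft_force': array([-0.34887734,  0.34470948, -0.60429072]), 'wrist_torque': array([-0.0148989 , -0.03821378,  0.00608058]), 'grip_width': 85.55756821930086}
17.0
```

View pics/top0.png

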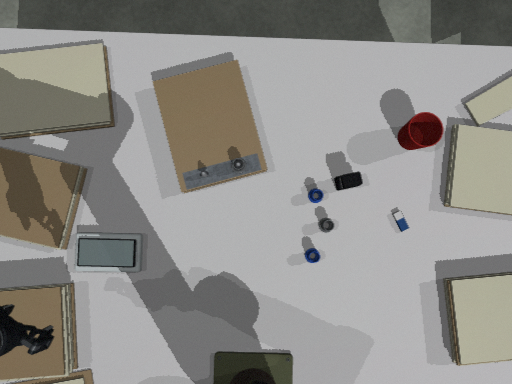

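View pics/side0.png

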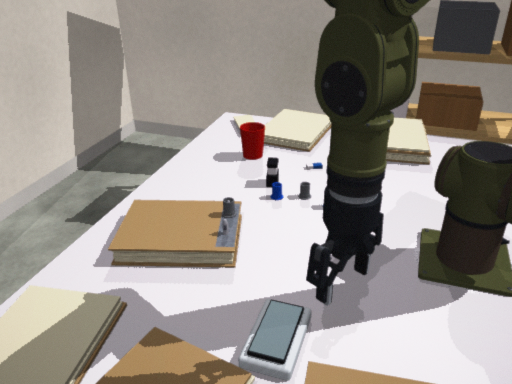

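The top view shows the grey cap at about (326,225), with blue look-alikes at (315,196) and (312,256). The bare post is at about (203,174) and the fixed cap at (238,164). I'll measure these.

```bash
cat > h.py <<'E'
from rig import *
import cv2,numpy as np
def ray(c,uv):
    d=c["orientation"]@np.linalg.inv(c["mtx"])@np.array([uv[0],uv[1],1.]);return np.array(c["position"]),d
def onplane(c,uv,z):
    p,d=ray(c,uv);return p+d*(z-p[2])/d[2]
def cross(c1,u1,c2,u2):
    (p,d),(q,e)=ray(c1,u1),ray(c2,u2);t=np.linalg.lstsq(np.c_[d,-e],q-p,rcond=None)[0]
    a,b=p+d*t[0],q+e*t[1];return (a+b)/2,np.linalg.norm(a-b)
def proj(c,P):
    q=c["mtx"]@c["orientation"].T@(np.asarray(P,float)-c["position"]);return q[:2]/q[2]
E
python3 - <<'E'
from h import *
np.set_printoptions(precision=1,suppress=True)
c=calibration("top")
for n,u,z in(("cap",(326,225),44),("blue1",(315,196),44),("blue2",(312,256),44),("post nose",(203,174),91),("fixed cap",(238,164),94),("stamp",(348,181),80)):print(n,onplane(c,u,z))
i=cv2.imread("pics/top0.png");j=cv2.imread("pics/side0.png")
z=np.hstack([cv2.resize(i[140:280,170:370],(0,0),fx=2.5,fy=2.5,interpolation=2),cv2.resize(j[170:270,200:320],(300,250),interpolation=2)[0:1].repeat(350,0)])
z[:250,500:]=cv2.resize(j[170:270,200:320],(300,250),interpolation=2)
cv2.imwrite("pics/c1.png",z)
w=calibration("wrist");s=get_obs();print(w["orientation"].T@0+ s["orientation"].T@(w["position"]-s["ee_pos"]),s["orientation"].T@w["orientation"],w["mtx"])
E
```

```text
cap [ 443.1 -176.9   44. ]
blue1 [ 517.4 -146.8   44. ]
blue2 [ 362.5 -142.2   44. ]
post nose [561.5 140.2  91. ]
fixed cap [588.8  54.   94. ]
stamp [ 555.8 -224.4   80. ]Traceback (most recent call last):
  File "<stdin>", line 9, in <module>
ValueError: matmul: Input operand 1 does not have enough dimensions (has 0, gufunc core with signature (n?,k),(k,m?)->(n?,m?) requires 1)
```

View pics/c1.png

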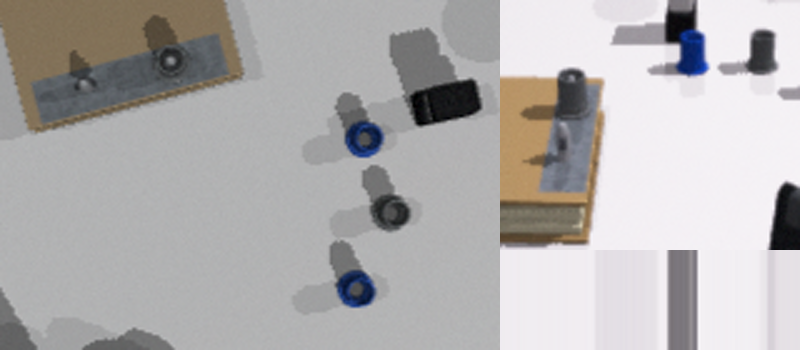

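{"fn": "play_rows", "kwargs": {
  "moves": [
    [1,-24.3,23.8,2.4,0,0,0],
    [1,-24.3,23.8,2.4,0,0,0],
    [1,-24.3,23.8,2.4,0,0,0],
    [1,-24.3,23.8,2.4,0,0,0],
    [1,-24.3,23.8,2.4,0,0,0],
    [1,-24.3,23.8,2.4,0,0,0],
    [1,-24.3,23.8,2.4,0,0,0],
    [1,-24.3,23.8,2.4,0,0,0],
    [1,-24.3,23.8,2.4,0,0,0],
    [1,-24.3,23.8,2.4,0,0,0]
  ]
}}

```text
time: 0.93
ee_pos: [337.8, 146.4, 224.0]
orientation: [[0.441, 0.898, -0.0], [0.898, -0.441, -0.0], [-0.0, -0.0, -1.0]]
ft_force: [0.6, -0.3, 0.7]
grip_width: 85.3
```

{"fn": "play_rows", "kwargs": {
  "moves": [
    [1,-24.3,23.8,2.4,0,0,0],
    [1,-24.3,23.8,2.4,0,0,0],
    [1,-24.3,23.8,2.4,0,0,0],
    [1,-24.3,23.8,2.4,0,0,0],
    [1,-24.3,23.8,2.4,0,0,0],
    [1,-24.3,23.8,2.4,0,0,0],
    [1,-24.3,23.8,2.4,0,0,0],
    [1,-24.3,23.8,2.4,0,0,0],
    [1,-24.3,23.8,2.4,0,0,0],
    [1,-24.3,23.8,2.4,0,0,0]
  ]
}}

```text
time: 1.77
ee_pos: [444.2, -176.7, 199.8]
orientation: [[0.442, 0.897, -0.001], [0.897, -0.442, 0.0], [0.0, -0.001, -1.0]]
ft_force: [0.2, 1.0, 0.3]
grip_width: 85.6
```

{"fn": "play_rows", "kwargs": {
  "moves": [
    [1,0,0,0,0,0,0],
    [1,0,0,0,0,0,0]
  ]
}}

```text
time: 1.93
ee_pos: [444.3, -176.3, 199.6]
orientation: [[0.444, 0.896, -0.001], [0.896, -0.444, 0.001], [0.0, -0.001, -1.0]]
ft_force: [-1.1, 0.2, -0.3]
grip_width: 85.5
```

```bash
python3 - <<'E'
from h import *
np.set_printoptions(precision=2,suppress=True)
s=get_obs();w=calibration("wrist");i=snapshot("wrist")
cv2.imwrite("pics/w1.png",i[:,:,::-1])
print(s["time"],s["joints"],s["ee_pos"],s["orientation"],s["ft_force"],w)
print(s["orientation"].T@(w["position"]-s["ee_pos"]),s["orientation"].T@w["orientation"]);print(proj(w,[443,-177,44]))
E
```

```text
1.9333 [-0.38  0.21 -0.34  1.02  0.    0.08] [ 444.33 -176.27  199.57] [[ 0.44  0.9  -0.  ]
 [ 0.9  -0.44  0.  ]
 [ 0.   -0.   -1.  ]] [-1.13  0.19 -0.31] {'mtx': array([[304.13,   0.  , 255.47],
       [  0.  , 304.13, 189.59],
       [  0.  ,   0.  ,   1.  ]]), 'position': array([ 380.56, -145.58,  324.22]), 'orientation': array([[ 0.44,  0.86,  0.25],
       [ 0.9 , -0.43, -0.12],
       [ 0.  ,  0.28, -0.96]])}
[  -0.8   -70.93 -124.55] [[ 1.    0.    0.  ]
 [-0.    0.96  0.28]
 [ 0.   -0.28  0.96]]
[254.91 178.39]
```

View pics/w1.png

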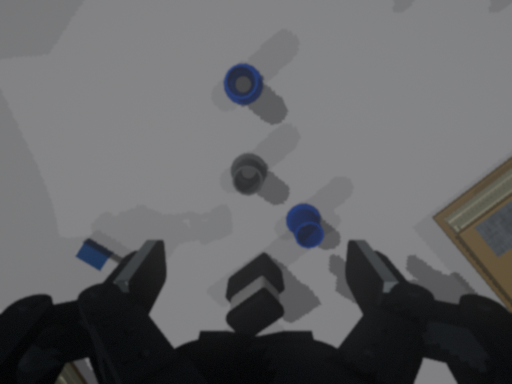

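```bash
python3 - <<'E'
from h import *
i=cv2.imread("pics/w1.png");z=cv2.resize(i[140:210,210:300],(0,0),fx=8,fy=8,interpolation=2);cv2.imwrite("pics/w1c.png",cv2.convertScaleAbs(z,alpha=1.4))
w=calibration("wrist")
for t in((247,181),(248,180)):print(onplane(w,t,44))
E
```

```text
[ 441.29221399 -183.62508257   44.        ]
[ 440.83473016 -182.33204891   44.        ]
```

View pics/w1c.png

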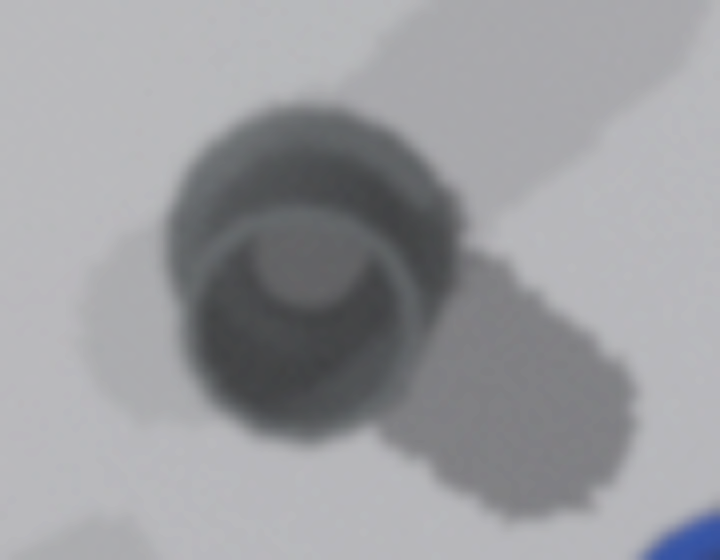

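```bash
python3 - <<'E'
from h import *
np.set_printoptions(precision=1,suppress=True)
w=calibration("wrist");s=get_obs()
a=onplane(w,(247.8,180.3),44);b=onplane(w,(249.4,170.6),4)
T=calibration("top");print(a,b,proj(T,[*a[:2],44]),[(s["orientation"].T@(p-s["ee_pos"])) for p in(a,b)])
E
```

```text
[ 441.  -182.6   44. ] [ 440.8 -181.7    4. ] [328.2 225.9] [array([ -8. ,   1.2, 155.7]), array([ -7.3,   0.7, 195.7])]
```

{"fn": "play_rows", "kwargs": {
  "moves": [
    [1,-7.7,1,0,0,0,0],
    [1,0,0,30,0,0,0],
    [1,0,0,30,0,0,0],
    [1,0,0,30,0,0,0],
    [1,0,0,30,0,0,0],
    [1,0,0,25,0,0,0],
    [1,0,0,20,0,0,0],
    [1,0,0,10,0,0,0],
    [1,0,0,0,0,0,0],
    [1,0,0,0,0,0,0]
  ]
}}

```text
time: 2.82
ee_pos: [441.1, -181.4, 25.2]
orientation: [[0.44, 0.898, -0.002], [0.898, -0.44, 0.001], [-0.0, -0.002, -1.0]]
ft_force: [0.0, 0.2, -0.5]
grip_width: 85.4
```

{"fn": "play_rows", "kwargs": {
  "moves": [
    [-1,0,0,0,0,0,0],
    [-1,0,0,0,0,0,0],
    [-1,0,0,0,0,0,0],
    [-1,0,0,0,0,0,0],
    [-1,0,0,0,0,0,0],
    [-1,0,0,0,0,0,0],
    [-1,0,0,0,0,0,0],
    [-1,0,0,0,0,0,0],
    [-1,0,0,0,0,0,0],
    [-1,0,0,0,0,0,0]
  ]
}}

```text
time: 3.65
ee_pos: [442.5, -182.6, 26.2]
orientation: [[0.441, 0.897, 0.001], [0.897, -0.441, -0.001], [0.0, 0.002, -1.0]]
ft_force: [-0.6, -0.6, 6.8]
grip_width: 28.7
```

{"fn": "play_rows", "kwargs": {
  "moves": [
    [-1,0,0,-5,0,0,0],
    [-1,0,0,-10,0,0,0],
    [-1,0,0,-20,0,0,0],
    [-1,0,0,-30,0,0,0],
    [-1,0,0,-30,0,0,0],
    [-1,0,0,-30,0,0,0],
    [-1,0,0,-30,0,0,0],
    [-1,0,0,-20,0,0,0],
    [-1,0,0,0,0,0,0]
  ]
}}

```text
time: 4.4
ee_pos: [444.6, -183.5, 205.2]
orientation: [[0.441, 0.897, 0.008], [0.897, -0.441, -0.003], [0.001, 0.009, -1.0]]
ft_force: [0.4, 0.6, -0.6]
grip_width: 28.5
```

{"fn": "play_rows", "kwargs": {
  "moves": [
    [-1,20,-1,0,0,0,0],
    [-1,38,-2,0,0,0,0],
    [-1,38,-2,0,0,0,0],
    [-1,38,-2,0,0,0,0],
    [-1,38,-2,0,0,0,0],
    [-1,38,-2,0,0,0,0],
    [-1,38,-2,0,0,0,0],
    [-1,38,-2,0,0,0,0],
    [-1,38,-1,0,0,0,0],
    [-1,18,0,0,0,0,0]
  ]
}}

```text
time: 5.23
ee_pos: [579.4, 135.8, 199.2]
orientation: [[0.438, 0.899, 0.0], [0.899, -0.438, 0.002], [0.001, -0.001, -1.0]]
ft_force: [1.1, -1.0, -0.1]
grip_width: 28.5
```

{"fn": "play_rows", "kwargs": {
  "moves": [
    [-1,0,0,0,0,0,0],
    [-1,0,0,0,0,0,0],
    [-1,0,0,0,0,0,0]
  ]
}}

```text
time: 5.48
ee_pos: [577.3, 131.0, 199.4]
orientation: [[0.441, 0.897, -0.002], [0.897, -0.441, -0.001], [-0.002, -0.002, -1.0]]
ft_force: [0.4, -0.0, 0.6]
grip_width: 28.5
```

```bash
python3 - <<'E'
from h import *
np.set_printoptions(precision=2,suppress=True)
s=get_obs();w=calibration("wrist");i=snapshot("wrist")
cv2.imwrite("pics/w2f.png",i[:,:,::-1]);cv2.imwrite("pics/w2.png",cv2.convertScaleAbs(cv2.resize(i[110:290,160:360,::-1],(800,720)),alpha=1.5)[:600])
np.savez("w2.npz",R=s["orientation"],p=s["ee_pos"],**w)
print(s["time"],s["joints"],s["ee_pos"],s["orientation"],s["ft_force"],s["grip_width"])
print(proj(w,[561.5,140.2,91]),proj(w,[561.5,140.2,50]))
E
```

```text
5.4833 [ 0.22  0.4  -0.06  1.11 -0.    0.68] [577.32 130.97 199.44] [[ 0.44  0.9  -0.  ]
 [ 0.9  -0.44 -0.  ]
 [-0.   -0.   -1.  ]] [ 0.41 -0.    0.61] 28.518920273614462
[258.35 171.44] [258.03 161.57]
```

View pics/w2.png

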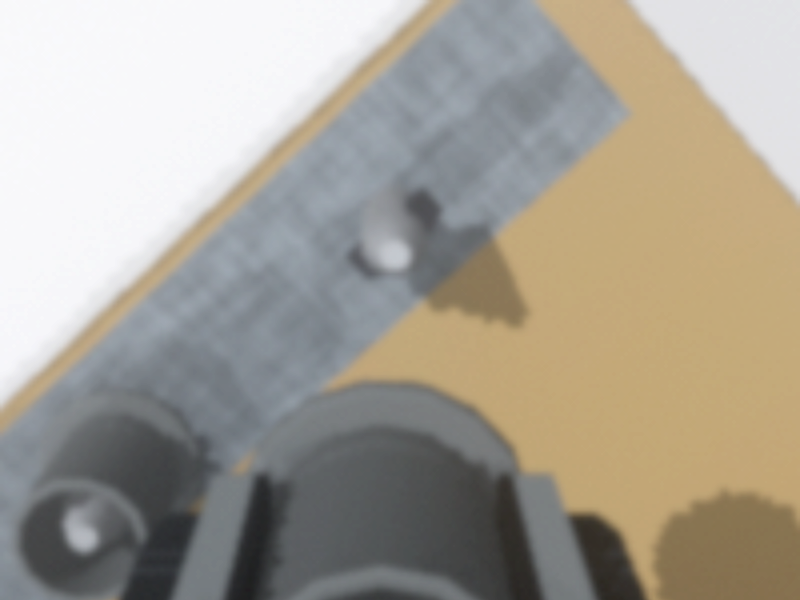

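```bash
python3 - <<'E'
from h import *
np.set_printoptions(precision=1,suppress=True)
w=dict(np.load("w2.npz"));R=w["R"];p=w["p"]
n=onplane(w,(259.25,173.5),91);print(n,R.T@(n-p))
for y in(-2,0,2):print(y,proj(w,p+R@[0,y-20,26.2]),proj(w,p+R@[0,y-20,22.2]),proj(w,p+R@[0,y,26.2]))
E
```

```text
[563.3 140.1  91. ] [  2.2 -16.4 108.5]
-2 [256.9 199.1] [256.9 201.5] [256.8 234.4]
0 [256.9 202.8] [256.9 205.3] [256.8 237.8]
2 [256.9 206.4] [256.9 209. ] [256.8 241.2]
```

{"fn": "play_rows", "kwargs": {
  "moves": [
    [-1,2,11,10,0,0,0],
    [-1,0,10,20,0,0,0],
    [-1,0,0,20,0,0,0],
    [-1,0,0,14,0,0,0],
    [-1,0,0,5,0,0,0],
    [-1,0,0,0,0,0,0],
    [-1,0,0,0,0,0,0]
  ]
}}

```text
time: 6.12
ee_pos: [598.3, 123.4, 131.3]
orientation: [[0.442, 0.897, -0.0], [0.897, -0.442, -0.0], [-0.0, -0.0, -1.0]]
ft_force: [-0.3, 1.1, -0.1]
grip_width: 28.4
```

```bash
python3 - <<'E'
from h import *
np.set_printoptions(precision=2,suppress=True)
s=get_obs();w=calibration("wrist");i=snapshot("wrist")
cv2.imwrite("pics/w3f.png",i[:,:,::-1]);cv2.imwrite("pics/w3.png",cv2.convertScaleAbs(cv2.resize(i[120:240,180:340,::-1],(800,600)),alpha=1.5))
np.savez("w3.npz",R=s["orientation"],p=s["ee_pos"],**w)
print(s["time"],s["ee_pos"],s["ft_force"],s["grip_width"])
R=s["orientation"];p=s["ee_pos"];print(proj(w,[563.3,140.1,91]))
for y in(-2,0,2):print(y,proj(w,p+R@[0,y-20,26.2]),proj(w,p+R@[0,y-20,22.2]))
E
```

```text
6.1167 [598.31 123.44 131.33] [-0.34  1.06 -0.07] 28.401052976018825
[255.95 162.19]
-2 [256.95 199.13] [256.99 201.56]
0 [256.94 202.77] [256.98 205.28]
2 [256.93 206.38] [256.97 208.98]
```

View pics/w3.png

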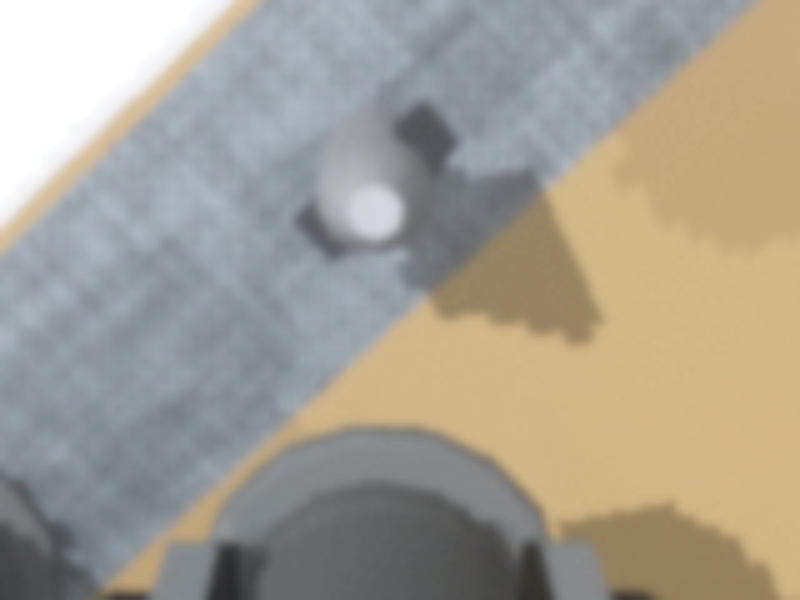

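```bash
python3 - <<'E'
from h import *
np.set_printoptions(precision=2,suppress=True)
w=dict(np.load("w3.npz"));R=w["R"];p=w["p"]
n=onplane(w,(254.8,162.2),91);print(n,R.T@(n-p))
i=cv2.imread("pics/w3f.png").astype(int)
for c in (250,256,262):print(i[198:212,c].tolist())
print(i[222,215:300].sum(1)//3)
E
```

```text
[563.02 139.53  91.  ] [ -1.16 -38.76  40.34]
[[90, 121, 139], [91, 121, 139], [90, 120, 138], [90, 120, 138], [90, 120, 139], [90, 119, 136], [88, 111, 126], [85, 97, 105], [87, 89, 89], [94, 93, 91], [96, 95, 92], [95, 93, 90], [92, 91, 88], [93, 92, 89]]
[[91, 122, 139], [91, 122, 139], [90, 121, 138], [90, 121, 139], [90, 121, 139], [89, 120, 137], [87, 112, 127], [80, 93, 102], [84, 85, 86], [92, 90, 88], [95, 93, 90], [94, 93, 90], [93, 91, 89], [92, 91, 89]]
[[89, 121, 139], [90, 121, 139], [90, 121, 139], [90, 121, 139], [90, 122, 139], [89, 120, 138], [85, 113, 128], [79, 96, 106], [79, 84, 86], [87, 88, 85], [93, 92, 89], [93, 92, 90], [92, 92, 89], [92, 91, 90]]
[ 94  98 103 106 107 107 107 104  97  93  92  93  91  90  90  89  88  90
  89  89  88  86  84  79  75  72  72  74  74  74  73  74  73  71  70  71
  70  68  68  68  66  67  66  65  65  65  65  64  63  63  60  61  60  60
  59  58  57  58  67  78  84  87  88  88  88  88  88  88  88  87  85  80
  78  90 108 113 115 114 114 115 115 113 110 108 108]
```

{"fn": "play_rows", "kwargs": {
  "moves": [
    [-1,-0.7,-20,0,0,0,0],
    [-1,0,-15,0,0,0,0],
    [-1,0,-4.8,0,0,0,0],
    [-1,0,0,0,0,0,0],
    [-1,0,0,0,0,0,0],
    [-1,0,0,4,0,0,0],
    [-1,0,0,4,0,0,0],
    [-1,0,0,4,0,0,0],
    [-1,0,0,0,0,0,0],
    [-1,0,0,0,0,0,0]
  ]
}}

```text
time: 7.0
ee_pos: [561.9, 140.9, 118.5]
orientation: [[0.441, 0.897, -0.001], [0.897, -0.441, -0.0], [-0.001, -0.001, -1.0]]
ft_force: [-0.1, -0.1, -0.1]
grip_width: 28.5
```

{"fn": "play_rows", "kwargs": {
  "moves": [
    [-1,0,0,2,0,0,0],
    [-1,0,0,2,0,0,0],
    [-1,0,0,2,0,0,0],
    [-1,0,0,0,0,0,0]
  ]
}}

```text
time: 7.33
ee_pos: [561.8, 141.1, 112.8]
orientation: [[0.441, 0.897, -0.001], [0.897, -0.441, -0.0], [-0.0, -0.001, -1.0]]
ft_force: [0.3, -0.6, -1.2]
grip_width: 28.4
```

{"fn": "play_rows", "kwargs": {
  "moves": [
    [-1,0,0,2,0,0,0],
    [-1,0,0,2,0,0,0],
    [-1,0,0,0,0,0,0]
  ]
}}

```text
time: 7.58
ee_pos: [561.8, 141.1, 108.9]
orientation: [[0.441, 0.897, -0.001], [0.897, -0.441, -0.0], [-0.0, -0.0, -1.0]]
ft_force: [0.0, -0.6, 0.1]
grip_width: 28.8
```

{"fn": "play_rows", "kwargs": {
  "moves": [
    [-1,0,0,1.5,0,0,0],
    [-1,0,0,1.5,0,0,0],
    [-1,0,0,1.5,0,0,0],
    [-1,0,0,0,0,0,0]
  ]
}}

```text
time: 7.92
ee_pos: [562.4, 141.0, 104.7]
orientation: [[0.441, 0.897, 0.001], [0.897, -0.441, -0.0], [-0.0, 0.001, -1.0]]
ft_force: [1.0, -0.5, 0.1]
grip_width: 28.3
```

{"fn": "play_rows", "kwargs": {
  "moves": [
    [-1,0,0,1.5,0,0,0],
    [-1,0,0,1.5,0,0,0],
    [-1,0,0,0,0,0,0]
  ]
}}

```text
time: 8.17
ee_pos: [562.5, 141.0, 101.9]
orientation: [[0.441, 0.897, 0.001], [0.897, -0.441, -0.0], [0.0, 0.001, -1.0]]
ft_force: [2.0, -0.4, 0.2]
grip_width: 28.2
```

{"fn": "play_rows", "kwargs": {
  "moves": [
    [-1,0.3,0.8,1,0,0,0],
    [-1,0,0,1.5,0,0,0],
    [-1,0,0,1.5,0,0,0],
    [-1,0,0,0,0,0,0]
  ]
}}

```text
time: 8.5
ee_pos: [563.1, 141.2, 97.9]
orientation: [[0.441, 0.898, 0.0], [0.898, -0.441, 0.0], [0.0, 0.0, -1.0]]
ft_force: [-0.1, -2.1, 3.5]
grip_width: 28.5
```

{"fn": "play_rows", "kwargs": {
  "moves": [
    [-1,0,0,1,0,0,0],
    [-1,0,0,1,0,0,0],
    [-1,0,0,1,0,0,0],
    [-1,0,0,0,0,0,0]
  ]
}}

```text
time: 8.83
ee_pos: [562.9, 141.1, 94.9]
orientation: [[0.441, 0.897, 0.0], [0.897, -0.441, 0.0], [0.0, 0.0, -1.0]]
ft_force: [-0.7, -0.4, 2.3]
grip_width: 28.7
```

{"fn": "play_rows", "kwargs": {
  "moves": [
    [-1,0,0,1,0,0,0],
    [-1,0,0,1,0,0,0],
    [-1,0,0,1,0,0,0],
    [-1,0,0,1,0,0,0],
    [-1,0,0,1,0,0,0],
    [-1,0,0,0,0,0,0]
  ]
}}

```text
time: 9.33
ee_pos: [562.8, 141.0, 89.3]
orientation: [[0.441, 0.897, -0.001], [0.897, -0.441, -0.0], [-0.0, -0.0, -1.0]]
ft_force: [1.0, 0.0, 0.8]
grip_width: 28.4
```

{"fn": "play_rows", "kwargs": {
  "moves": [
    [-1,0,0,1,0,0,0],
    [-1,0,0,1,0,0,0],
    [-1,0,0,1,0,0,0],
    [-1,0,0,1,0,0,0],
    [-1,0,0,0,0,0,0]
  ]
}}

```text
time: 9.75
ee_pos: [562.8, 141.0, 85.5]
orientation: [[0.441, 0.897, -0.0], [0.897, -0.441, -0.0], [-0.0, -0.0, -1.0]]
ft_force: [-0.5, 0.3, -0.1]
grip_width: 28.4
```

{"fn": "play_rows", "kwargs": {
  "moves": [
    [-1,0,0,1,0,0,0],
    [-1,0,0,1,0,0,0],
    [-1,0,0,1,0,0,0],
    [-1,0,0,1,0,0,0],
    [-1,0,0,0,0,0,0]
  ]
}}

```text
time: 10.17
ee_pos: [562.4, 141.0, 81.2]
orientation: [[0.441, 0.898, -0.001], [0.898, -0.441, -0.0], [-0.001, -0.001, -1.0]]
ft_force: [-0.6, -0.9, -0.4]
grip_width: 28.3
```

{"fn": "play_rows", "kwargs": {
  "moves": [
    [-1,0,0,1,0,0,0],
    [-1,0,0,1,0,0,0],
    [-1,0,0,1,0,0,0],
    [-1,0,0,0,0,0,0]
  ]
}}

```text
time: 10.5
ee_pos: [562.8, 141.0, 78.5]
orientation: [[0.441, 0.897, -0.0], [0.897, -0.441, -0.0], [-0.0, -0.0, -1.0]]
ft_force: [0.1, -0.5, -0.8]
grip_width: 28.4
```

Contact is expected at about 76, so I'll go on in small steps.

{"fn": "play_rows", "kwargs": {
  "moves": [
    [-1,0,0,0.7,0,0,0],
    [-1,0,0,0.7,0,0,0],
    [-1,0,0,0.5,0,0,0],
    [-1,0,0,0,0,0,0]
  ]
}}

```text
time: 10.83
ee_pos: [562.9, 141.0, 76.8]
orientation: [[0.441, 0.897, -0.0], [0.897, -0.441, -0.0], [-0.0, -0.0, -1.0]]
ft_force: [-1.2, -1.2, -0.9]
grip_width: 28.7
```

{"fn": "play_rows", "kwargs": {
  "moves": [
    [-1,0,0,0.5,0,0,0],
    [-1,0,0,0.5,0,0,0],
    [-1,0,0,0,0,0,0]
  ]
}}

```text
time: 11.08
ee_pos: [563.0, 141.1, 76.3]
orientation: [[0.441, 0.897, 0.0], [0.897, -0.441, 0.0], [0.0, 0.0, -1.0]]
ft_force: [-0.5, -0.1, 2.4]
grip_width: 28.6
```

{"fn": "play_rows", "kwargs": {
  "moves": [
    [-1,0,0,0.5,0,0,0],
    [-1,0,0,0.5,0,0,0],
    [-1,0,0,0,0,0,0]
  ]
}}

```text
time: 11.33
ee_pos: [563.0, 141.1, 76.2]
orientation: [[0.441, 0.897, 0.001], [0.897, -0.441, 0.0], [0.001, 0.001, -1.0]]
ft_force: [-2.6, -0.2, 9.4]
grip_width: 28.2
```

{"fn": "play_rows", "kwargs": {
  "moves": [
    [-1,0,0,0.5,0,0,0],
    [-1,0,0,0.5,0,0,0],
    [-1,0,0,0,0,0,0]
  ]
}}

```text
time: 11.58
ee_pos: [563.0, 141.1, 76.2]
orientation: [[0.441, 0.897, 0.001], [0.897, -0.441, 0.0], [0.001, 0.001, -1.0]]
ft_force: [-5.1, -1.2, 14.8]
grip_width: 28.5
```

{"fn": "play_rows", "kwargs": {
  "moves": [
    [-1,0,0,-1,0,0,0],
    [-1,0,0,-1,0,0,0],
    [-1,0,0,-1,0,0,0],
    [-1,0,0,-1,0,0,0],
    [-1,0,0,0,0,0,0]
  ]
}}

```text
time: 12.0
ee_pos: [563.0, 141.1, 77.7]
orientation: [[0.441, 0.897, -0.0], [0.897, -0.441, -0.0], [-0.0, -0.0, -1.0]]
ft_force: [0.3, 0.0, -0.1]
grip_width: 29.0
```

{"fn": "play_rows", "kwargs": {
  "moves": [
    [-1,0,0,-0.5,0,0,0],
    [-1,0,0,-0.5,0,0,0],
    [-1,0,0,-0.5,0,0,0],
    [-1,0,0,0,0,0,0]
  ]
}}

```text
time: 12.33
ee_pos: [563.0, 141.1, 79.4]
orientation: [[0.441, 0.897, -0.0], [0.897, -0.441, -0.0], [-0.0, -0.0, -1.0]]
ft_force: [0.2, -0.9, 0.2]
grip_width: 28.2
```

{"fn": "play_rows", "kwargs": {
  "moves": [
    [-1,0,0,-0.5,0,0,0],
    [-1,0,0,-0.5,0,0,0],
    [-1,0,0,0,0,0,0]
  ]
}}

```text
time: 12.58
ee_pos: [563.0, 141.1, 80.5]
orientation: [[0.441, 0.897, 0.0], [0.897, -0.441, 0.0], [0.0, 0.0, -1.0]]
ft_force: [-0.1, 0.0, -0.4]
grip_width: 28.8
```

Risen 4.3 mm freely so far; the catches should meet the ledge between 3 and 8 mm.

{"fn": "play_rows", "kwargs": {
  "moves": [
    [-1,0,0,-0.5,0,0,0],
    [-1,0,0,-0.5,0,0,0],
    [-1,0,0,0,0,0,0]
  ]
}}

```text
time: 12.83
ee_pos: [563.0, 141.1, 81.5]
orientation: [[0.441, 0.897, 0.0], [0.897, -0.441, 0.0], [0.0, 0.0, -1.0]]
ft_force: [0.7, -0.8, -0.1]
grip_width: 28.3
```

{"fn": "play_rows", "kwargs": {
  "moves": [
    [-1,0,0,-0.5,0,0,0],
    [-1,0,0,-0.5,0,0,0],
    [-1,0,0,0,0,0,0]
  ]
}}

```text
time: 13.08
ee_pos: [563.0, 141.1, 82.5]
orientation: [[0.441, 0.897, 0.0], [0.897, -0.441, 0.0], [0.0, 0.0, -1.0]]
ft_force: [-0.3, -0.2, -0.3]
grip_width: 28.1
```

{"fn": "play_rows", "kwargs": {
  "moves": [
    [-1,0,0,-0.5,0,0,0],
    [-1,0,0,-0.5,0,0,0],
    [-1,0,0,0,0,0,0]
  ]
}}

```text
time: 13.33
ee_pos: [562.9, 141.1, 83.1]
orientation: [[0.441, 0.897, -0.0], [0.897, -0.441, -0.0], [-0.0, -0.0, -1.0]]
ft_force: [-0.1, -0.8, -2.7]
grip_width: 28.2
```

{"fn": "play_rows", "kwargs": {
  "moves": [
    [-1,0,0,-0.5,0,0,0],
    [-1,0,0,0,0,0,0]
  ]
}}

```text
time: 13.5
ee_pos: [562.8, 141.0, 83.2]
orientation: [[0.441, 0.897, -0.001], [0.897, -0.441, -0.0], [-0.0, -0.0, -1.0]]
ft_force: [2.5, 0.8, -7.0]
grip_width: 28.7
```

{"fn": "play_rows", "kwargs": {
  "moves": [
    [-1,0,0,-0.6,0,0,0],
    [-1,0,0,0,0,0,0]
  ]
}}

```text
time: 13.67
ee_pos: [562.7, 141.0, 83.4]
orientation: [[0.441, 0.897, -0.001], [0.897, -0.441, -0.0], [-0.001, -0.001, -1.0]]
ft_force: [3.5, 1.0, -14.1]
grip_width: 28.1
```

{"fn": "play_rows", "kwargs": {
  "moves": [
    [-1,0,0,0,0,0,0],
    [-1,0,0,0,0,0,0]
  ]
}}

```text
time: 13.83
ee_pos: [562.7, 141.0, 83.4]
orientation: [[0.441, 0.897, -0.001], [0.897, -0.441, -0.0], [-0.001, -0.001, -1.0]]
ft_force: [4.9, 2.0, -17.4]
grip_width: 28.1
```

{"fn": "play_rows", "kwargs": {
  "moves": [
    [-1,0,0,0.5,0,0,0],
    [-1,0,0,0,0,0,0]
  ]
}}

```text
time: 14.0
ee_pos: [562.7, 141.0, 83.4]
orientation: [[0.441, 0.897, -0.001], [0.897, -0.441, -0.0], [-0.0, -0.001, -1.0]]
ft_force: [4.8, 1.7, -17.5]
grip_width: 28.7
```

{"fn": "play_rows", "kwargs": {
  "moves": [
    [-1,0,0,0,0,0,0],
    [-1,0,0,0,0,0,0],
    [-1,0,0,0,0,0,0]
  ]
}}

```text
time: 14.25
ee_pos: [562.7, 141.0, 83.5]
orientation: [[0.441, 0.897, -0.001], [0.897, -0.441, -0.0], [-0.0, -0.001, -1.0]]
ft_force: [4.7, 1.0, -19.8]
grip_width: 28.5
```

{"fn": "play_rows", "kwargs": {
  "moves": [
    [-1,0,0,1.2,0,0,0]
  ]
}}

```text
time: 14.33
ee_pos: [562.9, 141.0, 83.2]
orientation: [[0.441, 0.897, -0.0], [0.897, -0.441, -0.0], [-0.0, -0.0, -1.0]]
ft_force: [0.9, -0.0, -6.7]
grip_width: 28.2
```

{"fn": "play_rows", "kwargs": {
  "moves": [
    [-1,0,0,0,0,0,0]
  ]
}}

```text
time: 14.42
ee_pos: [562.8, 141.0, 83.3]
orientation: [[0.441, 0.897, 0.0], [0.897, -0.441, 0.0], [0.0, 0.0, -1.0]]
ft_force: [2.5, 0.8, -13.5]
grip_width: 28.5
```

{"fn": "play_rows", "kwargs": {
  "moves": [
    [-1,0,0,0.3,0,0,0],
    [-1,0,0,0,0,0,0]
  ]
}}

```text
time: 14.58
ee_pos: [562.9, 141.0, 83.3]
orientation: [[0.441, 0.897, 0.0], [0.897, -0.441, 0.0], [0.0, 0.0, -1.0]]
ft_force: [0.7, -0.2, -8.8]
grip_width: 28.5
```

{"fn": "play_rows", "kwargs": {
  "moves": [
    [-1,0,0,0,0,0,0],
    [-1,0,0,0,0,0,0]
  ]
}}

```text
time: 14.75
ee_pos: [562.9, 141.1, 83.2]
orientation: [[0.441, 0.897, 0.0], [0.897, -0.441, 0.0], [0.0, 0.0, -1.0]]
ft_force: [-0.3, -0.4, -6.1]
grip_width: 28.7
```

{"fn": "play_rows", "kwargs": {
  "moves": [
    [-1,0,0,-0.3,0,0,0],
    [-1,0,0,0,0,0,0]
  ]
}}

```text
time: 14.92
ee_pos: [562.9, 141.0, 83.2]
orientation: [[0.441, 0.897, 0.0], [0.897, -0.441, 0.0], [0.0, 0.0, -1.0]]
ft_force: [0.1, 0.2, -6.0]
grip_width: 28.3
```

{"fn": "play_rows", "kwargs": {
  "moves": [
    [-1,0,0,0,0,0,0],
    [-1,0,0,0,0,0,0]
  ]
}}

```text
time: 15.08
ee_pos: [562.9, 141.0, 83.1]
orientation: [[0.441, 0.897, 0.0], [0.897, -0.441, 0.0], [0.0, 0.0, -1.0]]
ft_force: [0.5, -0.2, -4.0]
grip_width: 28.2
```

{"fn": "play_rows", "kwargs": {
  "moves": [
    [-1,0,0,-0.6,0,0,0],
    [-1,0,0,0,0,0,0]
  ]
}}

```text
time: 15.25
ee_pos: [562.9, 141.0, 83.2]
orientation: [[0.441, 0.897, -0.0], [0.897, -0.441, -0.0], [-0.0, -0.0, -1.0]]
ft_force: [0.3, 0.2, -7.3]
grip_width: 28.6
```

{"fn": "play_rows", "kwargs": {
  "moves": [
    [-1,0,0,0,0,0,0],
    [-1,0,0,0,0,0,0]
  ]
}}

```text
time: 15.42
ee_pos: [562.9, 141.0, 83.2]
orientation: [[0.441, 0.897, -0.0], [0.897, -0.441, -0.0], [-0.0, -0.0, -1.0]]
ft_force: [1.3, -0.2, -8.1]
grip_width: 28.4
```

{"fn": "play_rows", "kwargs": {
  "moves": [
    [-1,0,0,-0.3,0,0,0],
    [-1,0,0,0,0,0,0]
  ]
}}

```text
time: 15.58
ee_pos: [562.9, 141.0, 83.3]
orientation: [[0.441, 0.897, -0.0], [0.897, -0.441, -0.0], [-0.0, -0.0, -1.0]]
ft_force: [0.9, 0.3, -11.3]
grip_width: 28.5
```

{"fn": "play_rows", "kwargs": {
  "moves": [
    [-1,0,0,0.1,0,0,0],
    [-1,0,0,0,0,0,0]
  ]
}}

```text
time: 15.75
ee_pos: [562.8, 141.0, 83.3]
orientation: [[0.441, 0.897, -0.0], [0.897, -0.441, -0.0], [-0.0, -0.0, -1.0]]
ft_force: [1.2, 0.6, -11.0]
grip_width: 28.3
```

Now holding near 12 N; I'll keep this for over a second, checking every few rows.

{"fn": "play_rows", "kwargs": {
  "moves": [
    [-1,0,0,0,0,0,0],
    [-1,0,0,0,0,0,0]
  ]
}}

```text
time: 15.92
ee_pos: [562.8, 141.0, 83.3]
orientation: [[0.441, 0.897, -0.0], [0.897, -0.441, -0.0], [-0.0, -0.0, -1.0]]
ft_force: [1.5, 0.0, -12.3]
grip_width: 28.6
```

{"fn": "play_rows", "kwargs": {
  "moves": [
    [-1,0,0,0.1,0,0,0],
    [-1,0,0,0,0,0,0]
  ]
}}

```text
time: 16.08
ee_pos: [562.8, 141.0, 83.3]
orientation: [[0.441, 0.897, -0.0], [0.897, -0.441, -0.0], [-0.0, -0.0, -1.0]]
ft_force: [1.6, 0.1, -12.0]
grip_width: 28.6
```

{"fn": "play_rows", "kwargs": {
  "moves": [
    [-1,0,0,0,0,0,0],
    [-1,0,0,0,0,0,0]
  ]
}}

```text
time: 16.25
ee_pos: [562.8, 141.0, 83.4]
orientation: [[0.441, 0.897, -0.0], [0.897, -0.441, -0.0], [-0.0, -0.0, -1.0]]
ft_force: [1.9, 0.5, -12.0]
grip_width: 28.5
```

{"fn": "play_rows", "kwargs": {
  "moves": [
    [-1,0,0,0,0,0,0],
    [-1,0,0,0,0,0,0]
  ]
}}

```text
time: 16.42
ee_pos: [562.8, 141.0, 83.4]
orientation: [[0.441, 0.897, -0.0], [0.897, -0.441, -0.0], [-0.0, -0.0, -1.0]]
ft_force: [2.4, 0.7, -13.5]
grip_width: 28.4
```

{"fn": "play_rows", "kwargs": {
  "moves": [
    [-1,0,0,0,0,0,0],
    [-1,0,0,0,0,0,0]
  ]
}}

```text
time: 16.58
ee_pos: [562.8, 141.0, 83.3]
orientation: [[0.441, 0.897, -0.0], [0.897, -0.441, -0.0], [-0.0, -0.0, -1.0]]
ft_force: [1.6, 0.1, -12.8]
grip_width: 28.0
```

{"fn": "play_rows", "kwargs": {
  "moves": [
    [-1,0,0,0.1,0,0,0],
    [-1,0,0,0,0,0,0]
  ]
}}

```text
time: 16.75
ee_pos: [562.8, 141.0, 83.4]
orientation: [[0.441, 0.897, -0.0], [0.897, -0.441, -0.0], [-0.0, -0.0, -1.0]]
ft_force: [2.0, 0.2, -14.2]
grip_width: 28.2
```

{"fn": "play_rows", "kwargs": {
  "moves": [
    [-1,0,0,0,0,0,0],
    [-1,0,0,0,0,0,0]
  ]
}}

```text
time: 16.92
ee_pos: [562.8, 141.0, 83.4]
orientation: [[0.441, 0.897, -0.0], [0.897, -0.441, -0.0], [-0.0, -0.0, -1.0]]
ft_force: [2.4, -0.1, -13.2]
grip_width: 28.4
```

{"fn": "play_rows", "kwargs": {
  "moves": [
    [-1,0,0,1,0,0,0],
    [-1,0,0,1,0,0,0],
    [-1,0,0,1,0,0,0],
    [-1,0,0,1,0,0,0],
    [-1,0,0,1,0,0,0],
    [-1,0,0,1,0,0,0],
    [-1,0,0,0.5,0,0,0],
    [-1,0,0,0,0,0,0],
    [-1,0,0,0,0,0,0]
  ]
}}

```text
time: 17.67
ee_pos: [563.2, 141.2, 76.9]
orientation: [[0.441, 0.897, 0.0], [0.897, -0.441, 0.0], [0.001, 0.0, -1.0]]
ft_force: [-0.3, 0.6, -0.3]
grip_width: 28.4
```

{"fn": "play_rows", "kwargs": {
  "moves": [
    [-1,0,0,0.4,0,0,0],
    [-1,0,0,0,0,0,0],
    [-1,0,0,0,0,0,0]
  ]
}}

```text
time: 17.92
ee_pos: [563.0, 141.1, 76.4]
orientation: [[0.441, 0.898, -0.0], [0.898, -0.441, 0.0], [0.0, -0.0, -1.0]]
ft_force: [1.0, 0.5, -0.3]
grip_width: 28.3
```

{"fn": "play_rows", "kwargs": {
  "moves": [
    [-1,0,0,0.4,0,0,0],
    [-1,0,0,0,0,0,0],
    [-1,0,0,0,0,0,0]
  ]
}}

```text
time: 18.17
ee_pos: [563.0, 141.2, 76.3]
orientation: [[0.441, 0.897, 0.0], [0.897, -0.441, 0.0], [0.0, 0.0, -1.0]]
ft_force: [-0.9, 0.5, 0.7]
grip_width: 28.6
```

{"fn": "play_rows", "kwargs": {
  "moves": [
    [0.4,0,0,0,0,0,0],
    [0.4,0,0,0,0,0,0],
    [0.4,0,0,0,0,0,0],
    [0.4,0,0,0,0,0,0],
    [0.4,0,0,0,0,0,0],
    [0.4,0,0,0,0,0,0]
  ]
}}

```text
time: 18.67
ee_pos: [562.9, 141.0, 76.1]
orientation: [[0.441, 0.897, -0.0], [0.897, -0.441, -0.0], [-0.0, -0.0, -1.0]]
ft_force: [-0.6, -0.3, 0.8]
grip_width: 59.7
```

{"fn": "play_rows", "kwargs": {
  "moves": [
    [0.4,0,0,-5,0,0,0],
    [0.4,0,0,-15,0,0,0],
    [0.4,0,0,-20,0,0,0],
    [0.4,0,0,-25,0,0,0],
    [0.4,0,0,-25,0,0,0],
    [0.4,0,0,-25,0,0,0],
    [0.4,0,10,-10,0,0,0],
    [0.4,0,10,0,0,0,0],
    [0.4,0,0,0,0,0,0],
    [0.4,0,0,0,0,0,0]
  ]
}}

```text
time: 19.5
ee_pos: [580.6, 131.8, 200.0]
orientation: [[0.442, 0.897, -0.002], [0.897, -0.442, -0.0], [-0.001, -0.001, -1.0]]
ft_force: [-0.5, 0.1, -0.5]
grip_width: 59.7
```

```bash
python3 - <<'E'
from h import *
np.set_printoptions(precision=1,suppress=True)
s=get_obs();w=calibration("wrist");i=snapshot("wrist");j=snapshot("side");k=snapshot("top")
a=cv2.convertScaleAbs(cv2.resize(i[80:320,140:380,::-1],(400,400)),alpha=1.4)
b=cv2.resize(j[150:270,200:320,::-1],(400,400));c=cv2.resize(k[120:280,160:420,::-1],(390,200))
o=np.zeros((600,800,3),np.uint8);o[:400,:400]=a;o[:400,400:]=b;o[400:,:390]=c
cv2.imwrite("pics/end.png",o)
print(s["time"],s["ee_pos"],s["ft_force"],s["grip_width"])
for z in(50,94):print(z,(proj(w,[562.9,139.9,z])-[140,80])*400/240)
E
```

```text
19.5 [580.6 131.8 200. ] [-0.5  0.1 -0.5] 59.705646961191846
50 [193.  133.6]
94 [193.  151.1]
```

View pics/end.png

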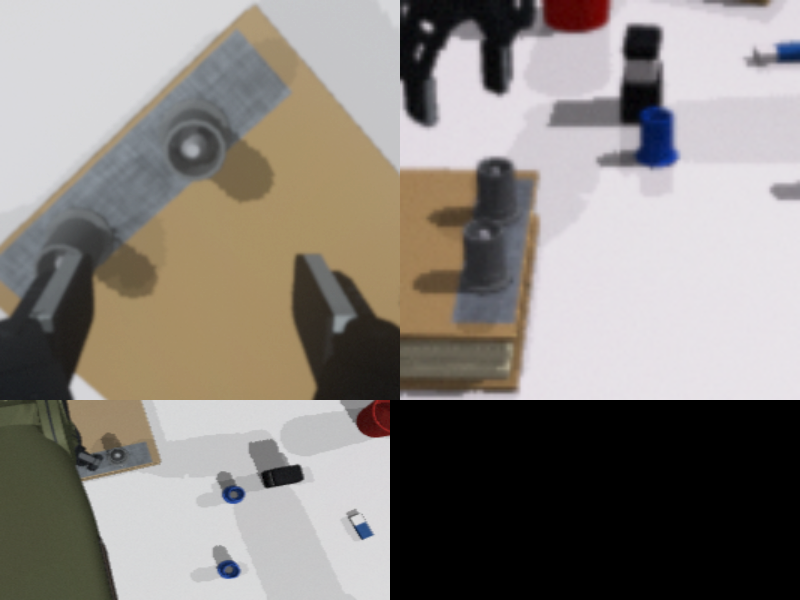

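The cap sits upright on the bare post, at (193,150) in the wrist crop against a predicted (193,151). It is level with the fixed cap in the side view, and the other things visible in these crops look unmoved.

```bash
python3 -c "from rig import sign_off; print(sign_off())"
```

```text
the job is handed in; nothing more can be done
None
```

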